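# Load the film brake stand and hold the brake at the third click

### The arm

A 6-joint arm with a two-finger parallel gripper is mounted at the origin on a cart in front of the work surface, level with it; the furniture and walls round the work are solid. World frame = base frame: x ahead of the robot, y to its left, z up, the work surface at z = 0. Lengths are in m, angles in rad, forces in N, time in s.
With the tool pointing down it reaches from about 0.35 to 0.85 m from the base axis. Payload 8.1 kg.
Tool frame: the origin (TCP) lies where the fingers leave the gripper's body, on its centre line; the fingertips stand 84 mm ahead of it and the grasp point (between the pads) lies 65 mm ahead of it (robot.hold_point_z is the distance from the TCP to the grasp point, in m); z points along the fingers, y is the direction in which the jaws open and shut (so a half turn about z gives the same grasp; the last joint's range is limited). The gripper opens to 93 mm and grips with 3 to 60 N. Pads are 15 mm wide; open, the fingers measure 128 mm over their backs; the gripper's body (75 mm by 188 mm) begins 65 mm behind the grasp point.
Start: joints at [-1.435, 0.13, 1.488, -0, 1.523, -0.085], TCP at [0.131, -0.585, 0.303] pointing down, gripper open.
Joint ranges: [-2.96, 2.96], [-0.89, 2.26], [0.02, 2.5], [-1.34, 4.48], [0, 2.73], [-2.66, 2.66]. Speed limits (rad/s): [2.39, 2.39, 2.79, 3.14, 3.14, 3.14].

### API

Orientations are given as a rotation vector (axis times angle).
In Python, from plant import robot gives the robot as it stands.
- The arm moves only by the tool drive_tool, never from a script. Its argument "rows" is text: rows parted by semicolons, each of 7 numbers parted by spaces: the shift along the world's x, y, z in m, then the turn, a rotation vector about the world's x, y, z in degrees, then the opening in per cent of the stroke, from 0 (shut) to 100 (fully open). In form: x y z rx ry rz grip; .... A call has 1 to 20 rows; each row shifts and turns the commanded pose from where the row before left it; what a row does not reach is not made up. A row lasts 1/8 s, in which the tool goes at most 62.5 mm and 10.7 degrees, less where a joint would pass 70% of its speed; a pose out of reach is approached as far as the arm can. A call is refused whole if a number of a shift passes 0.0625 or a number of a turn 10.7, either way. A call with a gripper value outside its range is refused whole. The fingers move at their own pace and stop on an object; "squeeze" is the grip in N (left out, the last holds). Time passes only in rows, so rows that do not move let the fingers close. It gives the time, the measured TCP pose, the force and the opening at its end, in the units of the state.
- robot.read_state(): the state, without advancing time (a new reading comes with each control period).
- robot.read_camera(name): name is "side" or "top"; returns the picture (480x640x3 uint8, red, green, blue); there is no depth.
- robot.get_calibration(name): a dict with "K" (3x3 intrinsics, pixels), "R" (3x3) and "t" (3): a world point X has camera coordinates R X + t. Camera axes: x right, y down, z forward; pixel columns grow to the right and rows downward; lengths in m; the calibration is good to about 2 mm. A picture is of the moment at which its call begins. get_calibration takes no time and is no camera call.
- robot.close_job(): hands the job in, once; it reports no verdict.
The state is a dict: "t": time; "q": joint angles; "dq": joint speeds; "joint_torque": joint torques, N m; "tool_pos": TCP position; "orientation": TCP orientation; "force": force on the tool from outside, world axes, zero at the start; "wrist_torque": the same for the moment, N m; "opening": finger opening in m.
Only numpy, scipy, OpenCV 4.12 (cv2) and the standard library are available. Lean on these libraries where they do the work, as an engineer would, in place of code of your own. Each camera call takes 0.05 s, during which the arm holds its last target. There are 200 camera calls.

### The job

Hang the steel tension weight by its wire handle on the hook of the film brake stand and let go of it. Then turn the stand's index knob from its home position clockwise (seen from above), counting the clicks, to the third one; do not run on to a fourth click. The knob springs back if released, so finish while still gripping it at the third click, with the weight hanging on the hook, and leave the other things on the bench where they are.

Things in the scene. Friction and masses are not known exactly. Their poses are not given: they have to be found in the camera images.
- tension_weight: Loose steel cylinder 60 mm wide, 40 mm high, 0.18 to 0.35 kg, with a stiff wire handle fixed on top. Origin under its centre, z up. The handle lies in its y-z plane: 6 mm wires, upright at y = +-25 mm (56 mm over both) from z = 40 to 90 mm, then bent in to a peak at y 0, z 104 mm; its window faces along x. Gripped from above, a finger outside each upright (closing along y), the window stays free.
- bail_top (a point): Wire centre line at the peak of the weight's handle, 104 mm above the weight's underside.
- brake_stand: Film brake stand, bolted down: grey base 125 x 270 x 10 mm; origin on the bench; -x is its front, towards the robot within 15 degrees. At y = +80 mm a 16 mm post (x = +35 mm, 141 mm high) carries the hook. At y = -80 mm, x = 0: housing, toothed index plate 80 mm wide (top 66 mm high) and black bar grip; before it at x = -61 mm the 62 mm high block of the sprung plunger that clicks.
- hook_seat (a point): Point in the hook's seat, on top of its rod, 135 mm above the bench. The 6 mm rod runs from the post to the stand's front (-x), dips here and turns up to a tip 18 mm in front of this point, top at 151 mm. Axes as the stand's: the weight's x must lie along the stand's x (either way round). With the weight hanging, bail_top is about 3 mm above this point.
- index_knob: Index knob: toothed steel plate with a black bar-shaped grip on it, 46 mm long (along its x) and 12 mm thick (along its y). Origin on the knob's upright axis at the plate's underside, 50 mm above the bench; the bar spans 16 to 60 mm above the origin (top 110 mm above the bench). With the knob home, its x is the stand's x.
- knob_angle (a joint): Knob angle, rad: 0 = home against its end stop (as it starts), grows clockwise seen from above to 2.09 at the other end. Clicks every 24 degrees (0.419 rad): first 0.419, second 0.838, third 1.257, fourth 1.676. A return spring (with the click resistance 0.05 to 0.27 N m) turns it home when let go; the resistance jumps by 0.14 N m as each stop is passed.
- brass_weight: Bystander: small brass press weight with a knob, no handle, 33 mm across, 37 mm high; origin under its centre.
- cap_orange: Bystander: round orange cap, 45 mm across, 31 mm high; origin under its centre.
- squeegee: Bystander: hand squeegee with a blue handle, lying flat, 44 x 94 x 16 mm; origin under its centre.
Things that resemble listed ones, but are neither listed nor needed, are in the scene too. Leave any green or pink look-alike of the tension_weight alone.

How it is judged:
On the way, in this order (a step that is already met when the one before it is completed fails the run):
1. the weight hangs from the hook, let go, with the knob still home (distance between bail_top and hook_seat below 0.016 m and contact force between tension_weight and brake_stand above 1 N and contact force between tension_weight and the fingers below 0.1 N and angle between tension_weight's own z axis and vertical below 0.25 rad and linear speed of tension_weight below 0.05 m/s and value of joint knob_angle below 0.2 rad), for 0.3 s.
2. the knob passes the first click in the gripper (value of joint knob_angle above 0.3 rad and contact force between index_knob and the fingers above 1 N), for 0.05 s.
At the end, for the whole second after the job is handed in: For the last second the fingers press the knob grip (over 1 N) and hold it still at the third stop, 1.257 rad within 0.14, while the weight hangs at rest on the hook only: bail peak within 16 mm of the hook seat, upright within 0.25 rad, not touched by the fingers (distance between bail_top and hook_seat below 0.016 m and contact force between tension_weight and brake_stand above 1 N and contact force between tension_weight and the fingers below 0.1 N and angle between tension_weight's own z axis and vertical below 0.25 rad and linear speed of tension_weight below 0.05 m/s and value of joint knob_angle between 1.11664 and 1.39664 rad and velocity of joint knob_angle between -0.1 and 0.1 rad/s and contact force between index_knob and the fingers above 1 N); the arm keeps its last pose, push and grip.
It fails at once if the knob is turned on towards the fourth click (value of joint knob_angle above 1.48702 rad).
It fails at once if a bystander is disturbed (moved more than 3 cm) (distance of any of brass_weight, cap_orange, squeegee from where it was at the start of the episode above 0.03 m).
It also fails if it takes over 72 s, if anything falls off the work surface, if the arm or the gripper's body presses on something with over 40 N, if the wrist force passes 120 N, or if a joint passes its speed limit or range.

## Working session

There is one attempt and no reset: what is moved stays moved. The work goes in short steps, Python scripts to look and compute and a tool call to move; the robot and the scene stay as the last step left them, time stands still between calls to the robot, and variables do not carry over. Pictures are saved under pics/ and viewed, about 8 in all and at most 12, crops included, and the job is handed in when it is done.

Besides the shell and the picture viewer there is one more tool, called after ">>>" as name(argument=value, ...), one argument or row to a line, values as JSON. drive_tool: Moves the arm, as the interface text tells. Its arguments: {"type":"object","properties":{"rows":{"type":"string"},"squeeze":{"type":"number"}},"required":["rows"]}

```bash
mkdir -p pics; python3 - <<'E'
from plant import robot
import cv2,numpy as np
for n in("top","side"):
    im=robot.read_camera(n); cv2.imwrite(f"pics/{n}0.png",im[:,:,::-1])
    c=robot.get_calibration(n); print(n,c["K"].round(1).tolist(),c["R"].round(4).tolist(),c["t"].round(4).tolist(), (-c["R"].T@c["t"]).round(3))
print(robot.read_state())
E
```

```text
top [[503.3, 0.0, 321.8], [0.0, 503.3, 243.8], [0.0, 0.0, 1.0]] [[0.0126, -0.9999, 0.0035], [-0.9769, -0.0131, -0.2133], [0.2133, -0.0007, -0.977]] [0.1258, 0.5404, 1.1542] [0.28  0.134 1.242]
side [[514.1, 0.0, 312.4], [0.0, 514.1, 238.6], [0.0, 0.0, 1.0]] [[-0.9857, -0.1665, -0.0267], [-0.0496, 0.4375, -0.8978], [0.1612, -0.8836, -0.4395]] [0.5244, 0.0565, 1.0841] [0.345 1.021 0.541]
{'t': 0.1, 'q': array([-1.43543960e+00,  1.31125827e-01,  1.48918405e+00, -2.17428910e-05,
        1.52302636e+00, -8.53897237e-02]), 'dq': array([-0.00148799,  0.00040201, -0.00298058,  0.00120269, -0.00062946,
        0.00129808]), 'joint_torque': array([ 2.51493282e-05, -5.61342251e+01, -4.93099487e+01,  7.71173160e-02,
        2.91946490e-02, -7.29737712e-05]), 'tool_pos': array([ 0.13134369, -0.58504875,  0.30176073]), 'orientation': array([-3.12074416e+00, -3.45853835e-01,  1.02463875e-04]), 'force': array([-0.37993631,  0.86734667, -0.09571174]), 'wrist_torque': array([-0.00241607, -0.01427915, -0.0055006 ]), 'opening': 0.09302604705689559}
```

View pics/top0.png

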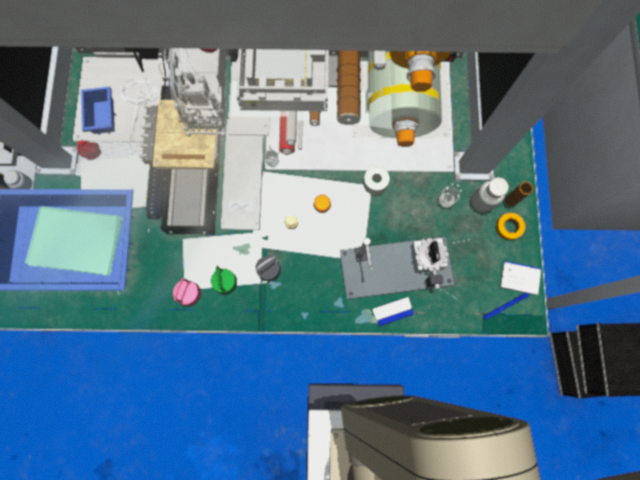

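View pics/side0.png

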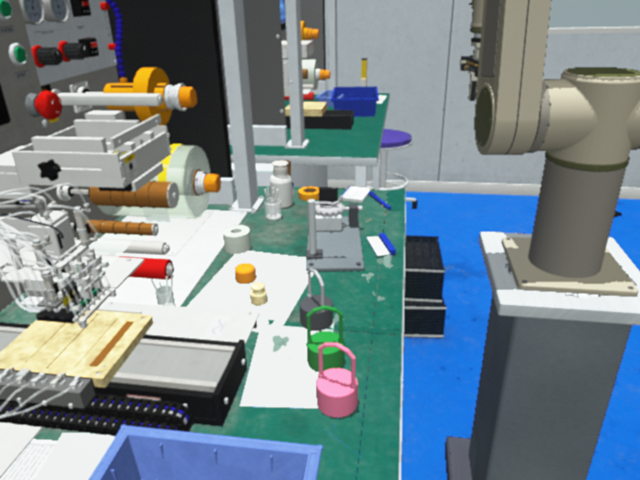

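The top picture shows the weight look-alikes: grey (268,268), green (223,281) and pink (186,292). The grey one matches "steel". The stand is at about (397,268), with the hook at (365,252) and the knob at (432,255). The bystanders are brass (291,222), the cap (322,203) and the squeegee (393,311). In the side picture the grey weight is at (316,310) and the hook post at (311,230). I'll take enlarged crops next.

```bash
python3 - <<'E'
import cv2
a=cv2.imread("pics/top0.png")[225:305,240:460]; cv2.imwrite("pics/c1.png",cv2.resize(a,None,fx=3.6,fy=3.6,interpolation=cv2.INTER_CUBIC))
a=cv2.imread("pics/side0.png")[190:335,270:410]; cv2.imwrite("pics/c2.png",cv2.resize(a,None,fx=4,fy=4,interpolation=cv2.INTER_CUBIC))
E
```

```text
(no output)
```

View pics/c1.png

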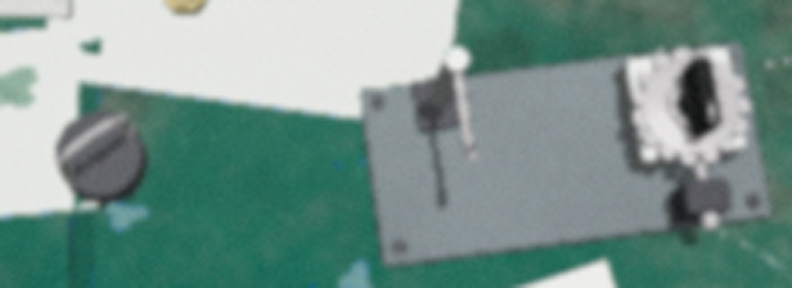

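View pics/c2.png

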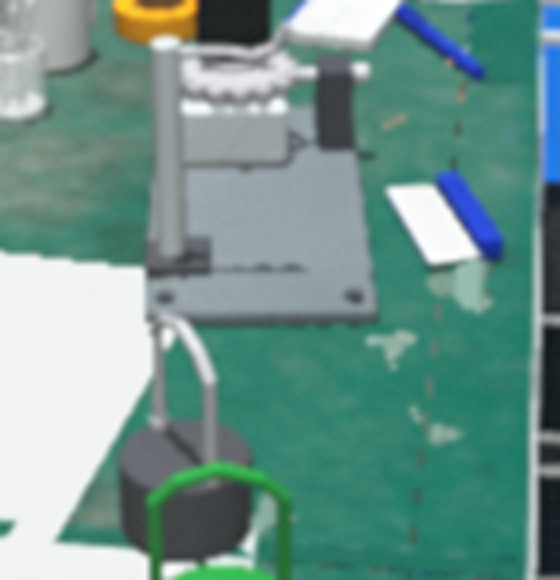

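```bash
cat > h.py <<'E'
from plant import robot
import cv2,numpy as np
from scipy.optimize import least_squares
C={n:robot.get_calibration(n) for n in("top","side")}
def proj(n,X):
    c=C[n]; p=(np.atleast_2d(X)@c["R"].T+c["t"])@c["K"].T
    return p[:,:2]/p[:,2:]
def crop(n,f,ox,oy,pts): return [(n,((u+.5)/f-.5+ox,(v+.5)/f-.5+oy),X) for (u,v),X in pts]
def W(p,X):
    x,y,a=p[:3]; X=np.array(X,float); c,s=np.cos(a),np.sin(a)
    return np.array([x+c*X[0]-s*X[1],y+s*X[0]+c*X[1],X[2]])
def fit(obs,p0):
    f=lambda p:np.concatenate([proj(n,W(p,X))[0]-uv for n,uv,X in obs])
    r=least_squares(f,p0,loss="soft_l1"); print("pose",r.x[:2].round(4),"yaw deg",np.degrees(r.x[2]).round(2)); print(r.fun.reshape(-1,2).round(1).tolist()); return r.x
E
python3 - <<'E'
from h import *
st=crop("top",3.6,240,225,[((361,92),(.0625,.135,.01)),((385,265),(-.0625,.135,.01)),((770,215),(-.0625,-.135,.01)),((741,45),(.0625,-.135,.01)),((458,60),(.035,.08,.141))])+crop("side",4,270,190,[((165,44),(.035,.08,.141)),((147,310),(.0625,.135,.01)),((375,308),(-.0625,.135,.01))])
p=fit(st,[.5,-.05,0])
print("tip",W(p,(-.061+.04,.08,.151)),"knob",W(p,(0,-.08,.11)))
# rod visible tip
cs=C["top"]
we=crop("top",3.6,240,225,[((101,159),(0,0,.04)),((63,158),(0,.025,.092)),((127,121),(0,-.025,.092))])+crop("side",4,270,190,[((186,452),(0,0,.04))])
w=fit(we,[.5,.2,-.5])
for X in [(0,.025,.092),(0,-.025,.092),(0,0,.104),(0,.025,.04),(0,-.025,.04)]:
    print(X,((proj("side",W(w,X))[0]+.5-[270,190])*4).round(),((proj("top",W(w,X))[0]+.5-[240,225])*3.6).round())
for X in [(-.035,.08,.151),(-.02,.08,.151),(0,.08,.135)]:
    print(X,((proj("side",W(p,X))[0]+.5-[270,190])*4).round(),((proj("top",W(p,X))[0]+.5-[240,225])*3.6).round())
E
```

```text
pose [ 0.493 -0.053] yaw deg 8.17
[[-0.9, -0.9], [-0.6, 0.7], [0.9, 0.4], [-0.3, -1.3], [0.3, 5.0], [4.6, -1.2], [-2.9, -0.1], [-0.6, -0.2]]
tip [0.46088893 0.02323273 0.151     ] knob [ 0.50440042 -0.13216273  0.11      ]
pose [0.4809 0.2623] yaw deg 32.55
[[0.2, -0.7], [-0.8, 1.4], [-0.0, 0.5], [-0.6, -1.2]]
(0, 0.025, 0.092) [205. 373.] [ 61. 164.]
(0, -0.025, 0.092) [159. 321.] [127. 123.]
(0, 0, 0.104) [181. 322.] [ 92. 140.]
(0, 0.025, 0.04) [207. 476.] [ 70. 176.]
(0, -0.025, 0.04) [163. 420.] [134. 138.]
(-0.035, 0.08, 0.151) [318.  20.] [478. 187.]
(-0.02, 0.08, 0.151) [289.  20.] [474. 162.]
(0, 0.08, 0.135) [251.  49.] [467. 135.]
```

```bash
python3 - <<'E'
from h import *
st0=[((361,92),(.0625,.135,.01)),((385,265),(-.0625,.135,.01)),((770,215),(-.0625,-.135,.01)),((741,45),(.0625,-.135,.01))]
o1=crop("top",3.6,240,225,st0)+crop("side",4,270,190,[((147,310),(.0625,.135,.01)),((375,308),(-.0625,.135,.01))])
o2=crop("top",3.6,240,225,[((458,60),(.035,.08,.141)),((693,106),(0,-.08,.066))])+crop("side",4,270,190,[((165,44),(.035,.08,.141))])
b=len(o1)
def f(p):
    r=[]
    for i,(n,uv,X) in enumerate(o1+o2):
        X=np.array(X)+([p[3],0,0] if i<b else 0); r.append(proj(n,W(p,X))[0]-uv)
    return np.concatenate(r)
r=least_squares(f,[.5,-.05,.1,0],loss="soft_l1"); p=r.x
print(p.round(4),np.degrees(p[2])); print(r.fun.reshape(-1,2).round(1).tolist())
print("knob",W(p,(0,-.08,.11)))
# hook tip by triangulating
g=lambda X:np.concatenate([proj("top",X)[0]-((473.5)/3.6-.5+240,(155.5)/3.6-.5+225),proj("side",X)[0]-(288.5/4-.5+270,32.5/4-.5+190)])
t=least_squares(g,[.47,.03,.15]); print("tip",t.x,t.fun)
d=t.x-[p[0],p[1],0]; c,s=np.cos(p[2]),np.sin(p[2]); print("tip local",c*d[0]+s*d[1],-s*d[0]+c*d[1])
E
```

```text
[ 0.5038 -0.0518  0.1447 -0.0124] 8.291989028855808
[[-0.7, -0.2], [-0.3, 1.4], [1.2, 0.9], [-0.1, -0.9], [-2.0, -0.1], [0.3, -0.4], [-0.3, 0.4], [0.1, 0.1], [-0.4, -1.1]]
knob [ 0.51530867 -0.13091789  0.11      ]
tip [0.46461063 0.02319092 0.14443995] [ 0.05017772  1.20715499 -1.12748873 -0.19334665]
tip local -0.027942798644978215 0.0798093131178796
```

Everything fits within a few mm. The weight is at (0.481, 0.262) with yaw 32.5°, the stand at (0.504, -0.052) with yaw 8.3°, and the hook tip triangulates to stand x ≈ -28 mm, so the seat is at x ≈ -9 mm. Next I'll move above the weight.

>>> drive_tool(
  rows=".032 .0385 0 0 0 0 100;.032 .0385 0 0 0 0 100;.032 .0385 0 0 0 0 100;.032 .0385 0 0 0 0 100;.032 .0385 0 0 0 0 100;.032 .0385 0 0 0 0 100;.032 .0385 0 0 0 0 100;.032 .0385 0 0 0 0 100;.032 .0385 0 0 0 0 100;.032 .0385 0 0 0 0 100;.003 .0462 0 0 0 2 100;.003 .0462 0 0 0 2 100;.003 .0462 0 0 0 2 100;.003 .0462 0 0 0 2 100;.003 .0462 0 0 0 2 100;.003 .0462 0 0 0 2 100;.003 .0462 0 0 0 2 100;.003 .0462 0 0 0 2 100;.003 .0462 0 0 0 2 100;.003 .0462 0 0 0 2 100",
  squeeze=25,
)

```text
t: 2.6
tool_pos: [0.4811, 0.2631, 0.3023]
orientation: [3.014, 0.885, -0.001]
force: [-0.2, -0.4, 0.0]
opening: 0.0929
```

>>> drive_tool(
  rows="0 -.001 -.04 0 0 0 100;0 0 -.04 0 0 0 100;0 0 -.04 0 0 0 100;0 0 -.025 0 0 0 100;0 0 -.014 0 0 0 100;0 0 0 0 0 0 100",
)

```text
t: 3.35
tool_pos: [0.4808, 0.2603, 0.1428]
orientation: [3.015, 0.883, -0.003]
force: [-0.9, 0.4, -0.3]
opening: 0.0932
```

```bash
python3 - <<'E'
from h import *
a=robot.read_camera("side")[:,:,::-1][210:370,250:400]
b=robot.read_camera("top")[:,:,::-1][215:305,200:320]
a=cv2.resize(a,(375,400),interpolation=cv2.INTER_CUBIC);b=cv2.resize(b,(420,315),interpolation=cv2.INTER_CUBIC)
b=cv2.copyMakeBorder(b,0,85,0,0,cv2.BORDER_CONSTANT)
cv2.imwrite("pics/g1.png",np.hstack([a,b])); print(robot.read_state()["force"])
E
```

```text
[-0.04679105 -0.51066846  0.23734521]
```

View pics/g1.png

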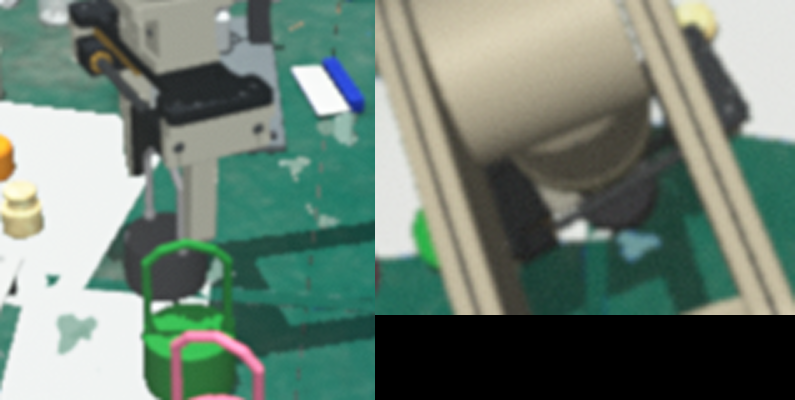

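The fingers straddle both uprights: near finger at (200,200), uprights at (150,185) and (182,190). Closing now.

>>> drive_tool(
  rows="0 0 0 0 0 0 40;0 0 0 0 0 0 40;0 0 0 0 0 0 40;0 0 0 0 0 0 40;0 0 0 0 0 0 40;0 0 0 0 0 0 40;0 0 .01 0 0 0 40;0 0 .02 0 0 0 40;0 0 .02 0 0 0 40;0 0 0 0 0 0 40",
)

```text
t: 4.7
tool_pos: [0.4825, 0.2608, 0.1958]
orientation: [-3.015, -0.883, -0.006]
force: [0.2, 0.2, -2.4]
opening: 0.0551
```

>>> drive_tool(
  rows="-.008 -.0305 .002 0 0 -3.05 40;-.008 -.0305 .002 0 0 -3.05 40;-.008 -.0305 .002 0 0 -3.05 40;-.008 -.0305 .002 0 0 -3.05 40;-.008 -.0305 0 0 0 -3.05 40;-.008 -.0305 0 0 0 -3.05 40;-.008 -.0305 0 0 0 -3.05 40;-.008 -.0305 0 0 0 -3.05 40;0 0 0 0 0 0 40;0 0 0 0 0 0 40",
)

```text
t: 5.95
tool_pos: [0.4172, 0.0167, 0.2012]
orientation: [-3.133, -0.226, 0.001]
force: [0.1, 0.1, -2.9]
opening: 0.055
```

```bash
python3 - <<'E'
from h import *
a=robot.read_camera("side")[:,:,::-1]; cv2.imwrite("pics/side1.png",a)
cv2.imwrite("pics/c3.png",cv2.resize(a[160:300,270:420],None,fx=4,fy=4,interpolation=cv2.INTER_CUBIC))
cv2.imwrite("pics/top1.png",robot.read_camera("top")[:,:,::-1])
s=robot.read_state();print(s["tool_pos"],s["orientation"],s["force"])
E
```

```text
[0.41741291 0.01715222 0.20142308] [-3.13305984e+00 -2.27567550e-01  6.70863786e-04] [-0.08337128 -0.69249831 -2.38055589]
```

View pics/c3.png

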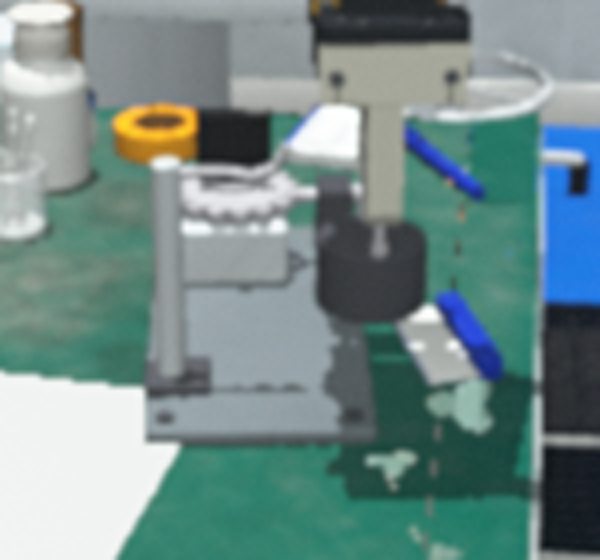

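```bash
python3 - <<'E'
from h import *
k=lambda X:((proj("side",X)[0]+.5-[270,160])*4).round(1)
L=.2014-.1428
for dx in(-.005,0,.005): 
  T=np.array([.4174,.0169,0])+dx*np.array([.9895,.1442,0])
  print(dx,"disc top",k(T+[0,0,.04+L]),"bottom",k(T+[0,0,L]),"bail",k(T+[0,0,.104+L]))
p=[.5038,-.0518,.1447]
for x in(.02,.01,0,-.005,-.01,-.015,-.02,-.027): print(x,"rod",k(W(p,(x,.08,.132))), "tip",k(W(p,(x,.08,.150))))
E
```

```text
-0.005 disc top [383.4 231. ] bottom [382.  298.8] bail [385.7 117.7]
0 disc top [373.9 231.1] bottom [372.7 299. ] bail [376.  117.9]
0.005 disc top [364.5 231.3] bottom [363.4 299.1] bail [366.3 118.1]
0.02 rod [192.8 175.4] tip [192.  143.4]
0.01 rod [211.8 175.1] tip [211.2 143.1]
0 rod [230.8 174.8] tip [230.3 142.8]
-0.005 rod [240.3 174.6] tip [239.9 142.6]
-0.01 rod [249.8 174.5] tip [249.5 142.5]
-0.015 rod [259.4 174.3] tip [259.1 142.3]
-0.02 rod [268.9 174.2] tip [268.7 142.1]
-0.027 rod [282.2 173.9] tip [282.1 141.9]
```

The pose matches the picture within 1–2 mm. Now I'll thread the hook tip through the window.

>>> drive_tool(
  rows=".009 .00125 0 0 0 0 40;.009 .00125 0 0 0 0 40;.009 .00125 0 0 0 0 40;.009 .00125 0 0 0 0 40;.009 .00125 0 0 0 0 40;.009 .00125 0 0 0 0 40;.009 .00125 0 0 0 0 40;0 0 0 0 0 0 40;0 0 0 0 0 0 40",
)

```text
t: 7.18
tool_pos: [0.4802, 0.0253, 0.2016]
orientation: [-3.133, -0.226, 0.001]
force: [-0.7, -0.4, -1.7]
opening: 0.0557
```

```bash
python3 - <<'E'
from h import *
a=robot.read_camera("side")[:,:,::-1]
b=robot.read_camera("top")[:,:,::-1]
cv2.imwrite("pics/c4.png",np.hstack([cv2.resize(a[160:300,280:380],(400,560),interpolation=cv2.INTER_CUBIC),cv2.resize(b[210:310,330:400],(392,560),interpolation=cv2.INTER_CUBIC)]))
E
```

```text
(no output)
```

View pics/c4.png

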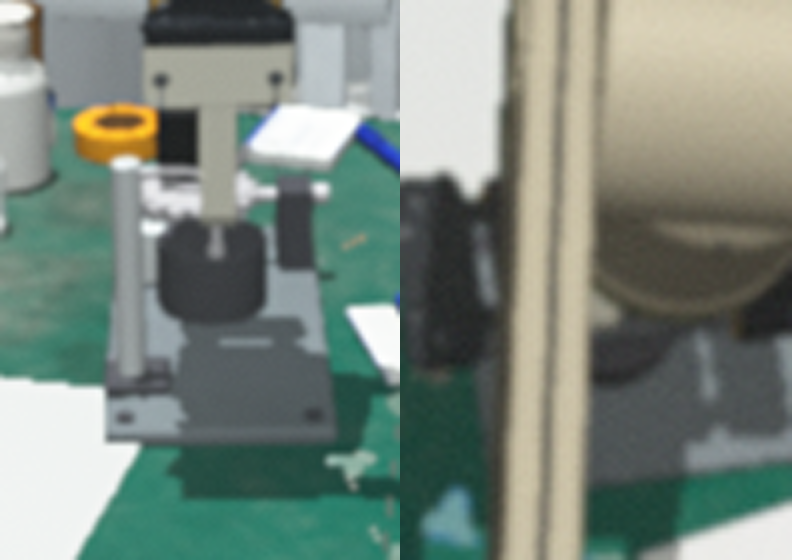

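The weight sits in front of the post with the rod behind the near finger, and I see no contact force. Lowering slowly.

>>> drive_tool(
  rows="0 0 -.006 0 0 0 40;0 0 -.006 0 0 0 40;0 0 -.005 0 0 0 40;0 0 -.003 0 0 0 40;0 0 0 0 0 0 40;0 0 0 0 0 0 40",
)

```text
t: 8.02
tool_pos: [0.4806, 0.0253, 0.1819]
orientation: [3.133, 0.226, 0.0]
force: [0.0, 0.5, -2.0]
opening: 0.0555
```

>>> drive_tool(
  rows="0 0 -.002 0 0 0 40;0 0 -.002 0 0 0 40;0 0 0 0 0 0 40;0 0 0 0 0 0 40",
)

```text
t: 8.52
tool_pos: [0.4807, 0.0254, 0.1781]
orientation: [-3.133, -0.226, -0.001]
force: [0.5, -0.1, 1.3]
opening: 0.0555
```

The bail is seated: vertical force went from -2.0 to +1.3 N at bail z ≈ 0.139, as expected. Releasing gently.

>>> drive_tool(
  rows="0 0 0 0 0 0 62;0 0 0 0 0 0 65;0 0 0 0 0 0 70;0 0 0 0 0 0 80;0 0 0 0 0 0 90;0 0 0 0 0 0 90;0 0 0 0 0 0 90;0 0 0 0 0 0 90;0 0 0 0 0 0 90;0 0 0 0 0 0 90",
)

```text
t: 9.78
tool_pos: [0.4804, 0.0253, 0.1777]
orientation: [3.133, 0.226, -0.0]
force: [-0.8, 0.3, -0.7]
opening: 0.0835
```

>>> drive_tool(
  rows="0 0 .01 0 0 0 90;0 0 .02 0 0 0 90;0 0 .03 0 0 0 90;0 0 .03 0 0 0 90;0 0 .03 0 0 0 90;.004 -.031 0 0 0 0 90;.004 -.031 0 0 0 0 90;.0045 -.031 0 0 0 0 90;.0045 -.031 0 0 0 0 90;.0045 -.031 0 0 0 0 90;0 0 0 0 0 0 90;0 0 0 0 0 0 90",
)

```text
t: 11.28
tool_pos: [0.5019, -0.1293, 0.2981]
orientation: [-3.133, -0.225, -0.0]
force: [0.0, 0.2, 0.2]
opening: 0.0835
```

```bash
python3 - <<'E'
from h import *
a=robot.read_camera("side")[:,:,::-1]
b=robot.read_camera("top")[:,:,::-1];cv2.imwrite("pics/top2.png",b)
cv2.imwrite("pics/c5.png",np.hstack([cv2.resize(a[160:300,280:380],(400,560),interpolation=cv2.INTER_CUBIC),cv2.resize(b[210:310,330:400],(392,560),interpolation=cv2.INTER_CUBIC)]))
s=robot.read_state();print(s["tool_pos"],s["orientation"],s["force"],s["q"])
E
```

```text
[ 0.50193629 -0.12882796  0.29804504] [-3.13317279e+00 -2.27336830e-01 -5.22847937e-04] [ 0.7756116  -0.22780424  0.14611035] [-3.50375556e-01 -9.00164207e-02  1.72013912e+00  3.04092450e-04
  1.51124152e+00  1.07554052e+00]
```

View pics/c5.png

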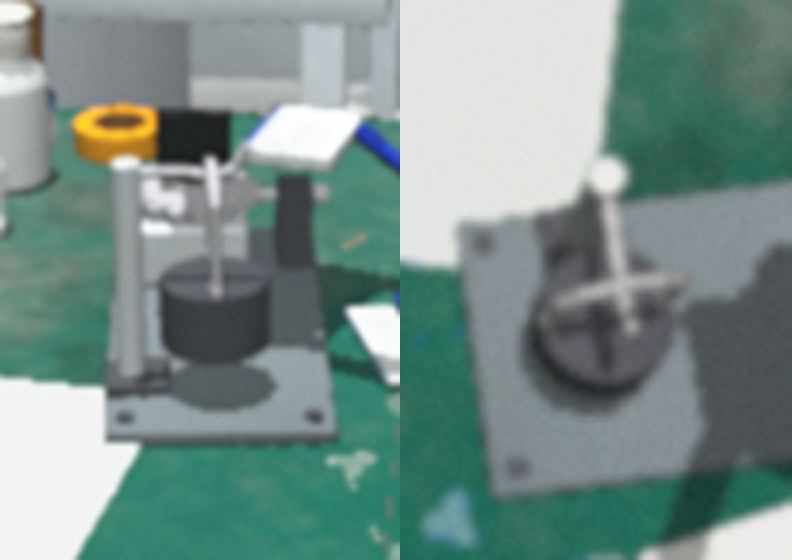

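The weight hangs upright on the hook, with its bail peak at the dip (213,165 in the side half) and the fingers clear of it. Next I'll refine the knob position from the black bar's silhouette in the first pictures.

```bash
python3 - <<'E'
from h import *
p=[.5038,-.0518,.1447]
im=cv2.imread("pics/top0.png"); g=im.max(2)
y0,x0=235,422
sub=g[y0:y0+35,x0:x0+32]
n,l,s,c=cv2.connectedComponentsWithStats((sub<70).astype(np.uint8))
for i in range(1,n):
    if s[i,4]>15: print(s[i],(c[i]+[x0,y0]).round(2))
def cen(dx,dy):
    q=W(p,(0,-.08,0))[:2]+[dx,dy]
    P=[proj("top",W([q[0],q[1],p[2]],(a,b,z)))[0] for a in(-.023,.023) for b in(-.006,.006) for z in(.066,.110)]
    h=cv2.convexHull(np.float32(P)); m=cv2.moments(h); return cv2.boundingRect(h),m["m10"]/m["m00"],m["m01"]/m["m00"],m["m00"]
print(cen(0,0),cen(.005,0),cen(0,.005))
print(sub[8:34:2,10:28].tolist())
E
```

```text
[  7   7   9  21 130] [433.28 251.38]
((428, 240, 13, 24), 434.4422172394212, 252.23201695439627, 207.46119466470554) ((428, 238, 13, 24), 434.3669876273077, 250.13898460437412, 207.52789903292432) ((426, 240, 13, 24), 432.30575315035605, 252.20337764075475, 205.97071793000214)
[[50, 38, 42, 44, 64, 115, 174, 202, 213, 212, 196, 165, 141, 135, 125, 114, 113, 112], [25, 32, 45, 48, 50, 97, 165, 198, 207, 209, 206, 184, 161, 146, 134, 121, 110, 112], [28, 30, 38, 42, 45, 69, 129, 178, 200, 205, 207, 206, 202, 192, 167, 130, 113, 112], [24, 23, 33, 42, 41, 56, 108, 167, 194, 201, 201, 200, 203, 197, 174, 141, 119, 114], [25, 28, 36, 44, 49, 55, 95, 160, 194, 201, 202, 201, 194, 179, 163, 144, 120, 112], [27, 22, 29, 45, 72, 93, 100, 131, 178, 197, 204, 204, 200, 205, 207, 189, 153, 126], [26, 26, 25, 43, 98, 142, 129, 125, 168, 199, 203, 205, 200, 196, 195, 188, 160, 129], [26, 22, 24, 34, 75, 112, 114, 109, 153, 187, 200, 201, 197, 185, 168, 154, 139, 120], [42, 27, 20, 22, 41, 68, 87, 125, 166, 192, 203, 200, 201, 206, 201, 179, 148, 127], [60, 32, 35, 56, 85, 124, 161, 189, 204, 208, 202, 192, 193, 199, 190, 168, 148, 131], [119, 112, 136, 169, 195, 207, 209, 209, 208, 205, 203, 200, 208, 215, 201, 173, 150, 134], [194, 195, 205, 216, 218, 213, 208, 196, 197, 204, 207, 207, 208, 205, 191, 167, 149, 142], [200, 186, 183, 197, 210, 216, 200, 166, 128, 121, 118, 121, 124, 140, 142, 141, 145, 146]]
```

>>> drive_tool(
  rows=".0135 -.001 0 0 0 0 60;0 0 -.04 0 0 0 60;0 0 -.04 0 0 0 60;0 0 -.04 0 0 0 60;0 0 -.02 0 0 0 50;0 0 0 0 0 0 40;0 0 0 0 0 0 40;0 0 0 0 0 0 40",
)

```text
t: 12.38
tool_pos: [0.5165, -0.1309, 0.1594]
orientation: [3.132, 0.226, 0.004]
force: [-0.9, 1.0, -0.2]
opening: 0.0374
```

>>> drive_tool(
  rows="0 0 0 0 0 0 30;0 0 0 0 0 0 20;0 0 0 0 0 0 5;0 0 0 0 0 0 5;0 0 0 0 0 0 5;0 0 0 0 0 0 5;0 0 0 0 0 0 5;0 0 0 0 0 0 5",
  squeeze=15,
)

```text
t: 13.38
tool_pos: [0.5157, -0.1305, 0.1582]
orientation: [-3.133, -0.226, -0.001]
force: [-0.8, 3.2, 5.4]
opening: 0.0213
```

>>> drive_tool(
  rows="0 0 0 0 0 0 5;0 0 0 0 0 0 5;0 0 0 0 0 0 5;0 0 0 0 0 0 5",
)

```text
t: 13.88
tool_pos: [0.5157, -0.1305, 0.1583]
orientation: [-3.133, -0.226, -0.001]
force: [-1.5, 3.1, 5.1]
opening: 0.0218
```

```bash
python3 - <<'E'
from h import *
a=robot.read_camera("side")[:,:,::-1]
b=robot.read_camera("top")[:,:,::-1]
cv2.imwrite("pics/c6.png",np.hstack([cv2.resize(a[130:250,285:375],(400,533),interpolation=cv2.INTER_CUBIC),cv2.resize(b[200:300,380:455],(400,533),interpolation=cv2.INTER_CUBIC)]))
s=robot.read_state();print(s["force"],s["wrist_torque"],s["opening"])
E
```

```text
[-1.02818603  3.31874006  6.67912508] [ 0.71287904  0.2151283  -0.03059586] 0.021872259654013335
```

View pics/c6.png

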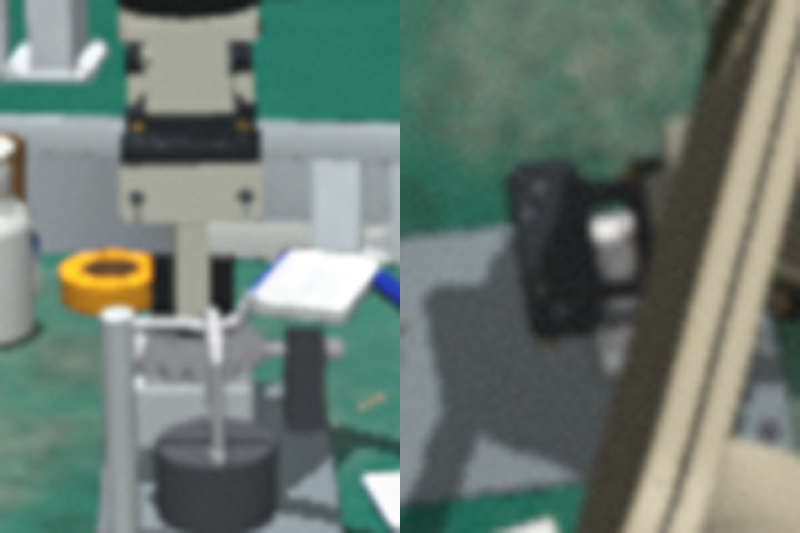

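The opening reads 22 mm instead of 12 mm, and Fy is positive. So the +y finger touches the bar while the other doesn't, and the bar lies a few mm further to +y, as its silhouette hinted. I'll open a little, shift and close again.

>>> drive_tool(
  rows="0 0 0 0 0 0 32;0 0 .002 0 0 0 32;-.0005 .004 0 0 0 0 32;0 0 0 0 0 0 32",
)

```text
t: 14.48
tool_pos: [0.5149, -0.1265, 0.1597]
orientation: [3.133, 0.226, 0.0]
force: [-0.2, 0.5, -0.1]
opening: 0.0295
```

>>> drive_tool(
  rows="0 0 0 0 0 0 5;0 0 0 0 0 0 5;0 0 0 0 0 0 5;0 0 0 0 0 0 5;0 0 0 0 0 0 5;0 0 0 0 0 0 5",
  squeeze=10,
)

```text
t: 15.22
tool_pos: [0.5153, -0.1296, 0.1599]
orientation: [3.128, 0.224, 0.002]
force: [3.4, -14.9, -5.5]
opening: 0.0214
```

Fy changes sign at y ≈ -0.130, so the gripper is centred on the bar but both fingers stop at 21.5 mm. That suggests the bar's yaw differs from the pads'. I'll fit the bar silhouette with yaw free in the first pictures.

```bash
python3 - <<'E'
from h import *
ims={n:cv2.imread(f"pics/{n}0.png").max(2).astype(float) for n in("top","side")}
def hull(n,q,S=4):
    P=[proj(n,W(q,(a,b,z)))[0] for a in(-.023,.023) for b in(-.006,.006) for z in(.066,.110)]
    return P
def score(q,names):
    s=0
    for n in names:
        P=np.float32(hull(n,q)); x0,y0=(P.mean(0)-24).astype(int); S=8
        m=np.zeros((48*S,48*S),np.uint8); cv2.fillConvexPoly(m,cv2.convexHull(((P-[x0,y0]+.5)*S).astype(np.int32)),255)
        m=cv2.resize(m,(48,48),interpolation=cv2.INTER_AREA)/255.
        im=ims[n][y0:y0+48,x0:x0+48]
        ring=cv2.dilate(m,np.ones((5,5)))-m; ring=np.clip(ring,0,1)
        s+=(im*ring).sum()/ring.sum()-(im*m).sum()/m.sum()
    return s
for names in(("top",),("side",),("top","side")):
    R=[]
    for yaw in range(-50,71,4):
        b=max((score([.5153+dx,-.1300+dy,np.radians(yaw)],names),dx,dy) for dx in np.arange(-.006,.0061,.002) for dy in np.arange(-.006,.0061,.002))
        R.append((round(b[0],1),yaw,round(b[1],3),round(b[2],3)))
    print(names,sorted(R)[::-1][:8])
print(proj("side",np.array(hull("side",[0,0,0])) *0+[.5153,-.13,.11])[0])
E
```

```text
('top',) [(np.float64(113.4), 2, np.float64(0.0), np.float64(0.002)), (np.float64(113.0), 6, np.float64(0.0), np.float64(0.002)), (np.float64(112.0), 10, np.float64(0.0), np.float64(0.0)), (np.float64(111.2), -2, np.float64(0.0), np.float64(0.002)), (np.float64(109.4), 14, np.float64(0.0), np.float64(0.0)), (np.float64(106.4), -6, np.float64(0.0), np.float64(0.002)), (np.float64(104.2), 18, np.float64(0.0), np.float64(0.0)), (np.float64(99.9), -10, np.float64(0.0), np.float64(0.002))]
('side',) [(np.float64(88.3), -6, np.float64(-0.002), np.float64(0.006)), (np.float64(88.3), -10, np.float64(-0.002), np.float64(0.006)), (np.float64(88.2), 26, np.float64(-0.002), np.float64(0.006)), (np.float64(88.2), 22, np.float64(-0.002), np.float64(0.006)), (np.float64(88.2), 14, np.float64(-0.002), np.float64(0.006)), (np.float64(88.2), -2, np.float64(-0.002), np.float64(0.006)), (np.float64(88.1), 18, np.float64(-0.002), np.float64(0.006)), (np.float64(88.1), 2, np.float64(-0.002), np.float64(0.006))]
('top', 'side') [(np.float64(195.7), 6, np.float64(-0.002), np.float64(0.002)), (np.float64(195.4), 2, np.float64(-0.002), np.float64(0.002)), (np.float64(194.1), 10, np.float64(-0.002), np.float64(0.002)), (np.float64(193.2), -2, np.float64(-0.002), np.float64(0.002)), (np.float64(190.3), 14, np.float64(-0.002), np.float64(0.002)), (np.float64(188.4), -6, np.float64(-0.002), np.float64(0.004)), (np.float64(185.3), 18, np.float64(-0.002), np.float64(0.002)), (np.float64(184.0), -10, np.float64(-0.002), np.float64(0.004))]Traceback (most recent call last):
  File "<stdin>", line 22, in <module>
ValueError: operands could not be broadcast together with shapes (8,2) (3,)
```

```bash
python3 - <<'E'
import cv2,numpy as np
a=cv2.imread("pics/top0.png")[228:278,412:462]; b=cv2.imread("pics/side0.png")[180:215,300:360]
a2=cv2.imread("pics/top2.png")
cv2.imwrite("pics/c7.png",np.hstack([cv2.resize(a,(400,400),interpolation=cv2.INTER_CUBIC),cv2.copyMakeBorder(cv2.resize(b,(400,233),interpolation=cv2.INTER_CUBIC),0,167,0,0,cv2.BORDER_CONSTANT)]))
E
```

```text
(no output)
```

View pics/c7.png

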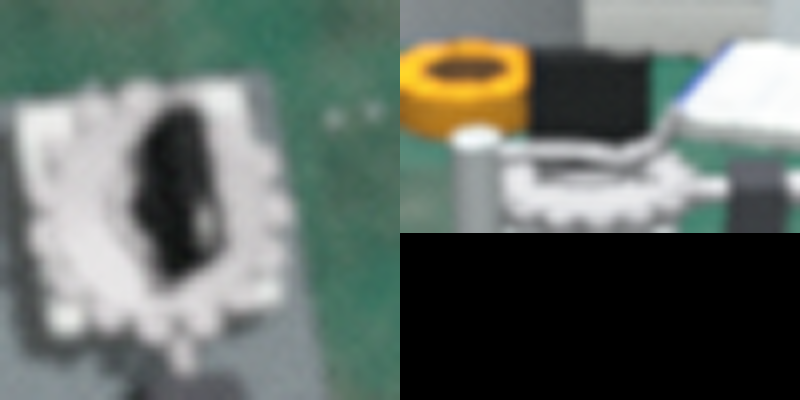

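The bar was aligned at home in the first picture, at (0.515, -0.129). I'll open, lift clear, test what the fingers read when shut on nothing, and look at the bar now.

>>> drive_tool(
  rows="0 0 0 0 0 0 45;0 0 0 0 0 0 45;0 0 .02 0 0 0 45;0 0 .04 0 0 0 45;0 0 .04 0 0 0 5;0 0 0 0 0 0 5;0 0 0 0 0 0 5;0 0 0 0 0 0 5;0 0 0 0 0 0 5;0 0 0 0 0 0 5",
)

```text
t: 16.48
tool_pos: [0.5147, -0.1266, 0.259]
orientation: [-3.133, -0.226, 0.002]
force: [1.0, -0.2, -0.7]
opening: 0.0048
```

```bash
python3 - <<'E'
from h import *
a=robot.read_camera("side")[:,:,::-1]; cv2.imwrite("pics/side3.png",a)
b=robot.read_camera("top")[:,:,::-1]; cv2.imwrite("pics/top3.png",b)
cv2.imwrite("pics/c8.png",np.hstack([cv2.resize(a[90:230,290:390],(400,560),interpolation=cv2.INTER_CUBIC),cv2.resize(b[210:280,410:460],(400,560),interpolation=cv2.INTER_CUBIC)]))
E
```

View pics/c8.png

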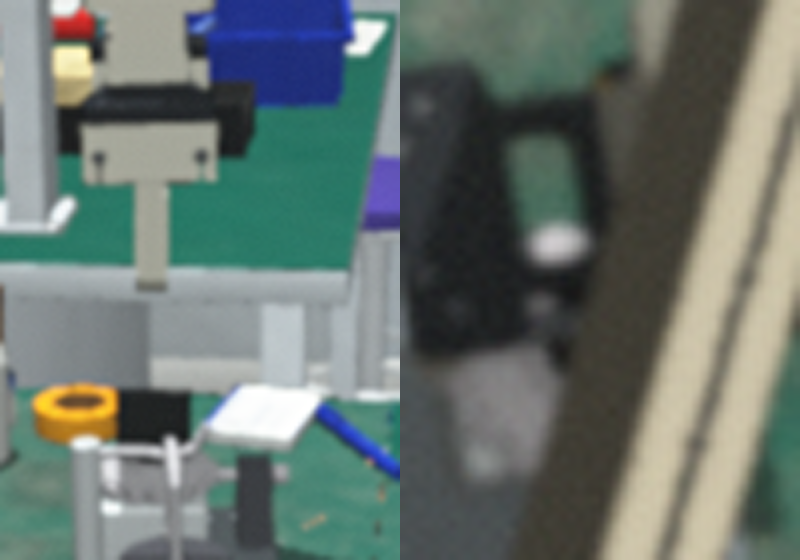

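The fingers shut fully on nothing (4.8 mm), so they did meet something 21.5 mm thick, perhaps a boss low on the bar. I'll try again higher up, centred.

>>> drive_tool(
  rows="0 -.003 0 0 0 0 40;0 0 0 0 0 0 40;0 0 0 0 0 0 40;0 0 -.04 0 0 0 40;0 0 -.03 0 0 0 40;0 0 -.014 0 0 0 40;0 0 0 0 0 0 20;0 0 0 0 0 0 3;0 0 0 0 0 0 3;0 0 0 0 0 0 3;0 0 0 0 0 0 3;0 0 0 0 0 0 3;0 0 0 0 0 0 3",
)

```text
t: 18.2
tool_pos: [0.5158, -0.1302, 0.1772]
orientation: [3.132, 0.226, 0.004]
force: [0.1, -0.6, 5.9]
opening: 0.0117
```

```bash
python3 - <<'E'
from h import *
s=robot.read_state();print(s["tool_pos"],s["orientation"],s["force"],s["wrist_torque"],s["opening"],s["q"])
E
```

```text
[ 0.51581528 -0.1301548   0.17724679] [3.13212818 0.22579237 0.00385232] [ 0.06267539 -0.60187825  5.87701604] [-0.1905917   0.06594247 -0.02317333] 0.011659387950943114 [-3.43434036e-01  4.22788370e-02  1.81655555e+00 -2.40594936e-04
  1.27997506e+00  1.08350170e+00]
```

At this height the opening is 11.7 mm, so the bar itself is gripped and centred (Fy ≈ 0). Fz ≈ +6 N says the tips rest on a shoulder, so I'll ease up 3 mm and squeeze harder.

>>> drive_tool(
  rows="0 0 .003 0 0 0 20;0 0 0 0 0 0 20;0 0 0 0 0 0 2;0 0 0 0 0 0 2;0 0 0 0 0 0 2;0 0 0 0 0 0 2",
  squeeze=35,
)

```text
t: 18.95
tool_pos: [0.5148, -0.1302, 0.1786]
orientation: [3.133, 0.226, -0.0]
force: [0.2, -5.6, -1.7]
opening: 0.012
```

>>> drive_tool(
  rows="0 0 0 0 0 -3 2;0 0 0 0 0 -3 2;0 0 0 0 0 -3 2;0 0 0 0 0 -3 2;0 0 0 0 0 -3 2;0 0 0 0 0 0 2;0 0 0 0 0 0 2",
)

```text
t: 19.82
tool_pos: [0.5148, -0.13, 0.1785]
orientation: [3.136, -0.183, -0.0]
force: [-0.7, -4.5, -4.0]
opening: 0.0116
```

```bash
cat > s.py <<'E'
from plant import robot
import numpy as np
from scipy.spatial.transform import Rotation as R
s=robot.read_state(); y=R.from_rotvec(s["orientation"]).as_matrix()[:,1]
print("knob by tool deg",round((-81.7-np.degrees(np.arctan2(y[1],y[0]))),2),s["tool_pos"].round(4),s["force"].round(1),s["wrist_torque"].round(3),s["opening"].round(4),s["q"][5].round(3))
E
python3 s.py
```

```text
Traceback (most recent call last):
  File "s.py", line 5, in <module>
    print("knob by tool deg",round((-81.7-np.degrees(np.arctan2(y[1],y[0]))),2),s["tool_pos"].round(4),s["force"].round(1),s["wrist_torque"].round(3),s["opening"].round(4),s["q"][5].round(3))
                                                                                                                                                      ^^^^^^^^^^^^^^^^^^
AttributeError: 'float' object has no attribute 'round'
```

```bash
sed -i 's/s\["opening"\].round(4)/round(s["opening"],4)/' s.py; python3 s.py
```

```text
knob by tool deg 14.97 [ 0.5148 -0.13    0.1785] [-0.7 -4.5 -4. ] [-0.886 -0.049  0.055] 0.0116 1.344
```

>>> drive_tool(
  rows="0 0 0 0 0 -3 2;0 0 0 0 0 -3 2;0 0 0 0 0 -3 2;0 0 0 0 0 -3 2;0 0 0 0 0 -3 2;0 0 0 0 0 0 2;0 0 0 0 0 0 2",
)

```text
t: 20.7
tool_pos: [0.5149, -0.1298, 0.1785]
orientation: [3.086, -0.59, -0.0]
force: [0.5, -5.5, -3.8]
opening: 0.0117
```

```bash
python3 s.py
```

```text
knob by tool deg 29.94 [ 0.5149 -0.1298  0.1785] [ 0.5 -5.5 -3.8] [-0.802 -0.194  0.157] 0.0117 1.605
```

>>> drive_tool(
  rows="0 0 0 0 0 -3 2;0 0 0 0 0 -3 2;0 0 0 0 0 -3 2;0 0 0 0 0 -3 2;0 0 0 0 0 -3 2;0 0 0 0 0 0 2;0 0 0 0 0 0 2",
)

```text
t: 21.58
tool_pos: [0.5149, -0.1296, 0.1786]
orientation: [-2.982, 0.988, -0.0]
force: [2.2, -4.0, -5.1]
opening: 0.0117
```

```bash
python3 s.py
```

```text
knob by tool deg 44.95 [ 0.5149 -0.1296  0.1786] [ 2.2 -4.  -5.1] [-0.65  -0.534  0.085] 0.0117 1.867
```

>>> drive_tool(
  rows="0 0 0 0 0 -3 2;0 0 0 0 0 -3 2;0 0 0 0 0 -3 2;0 0 0 0 0 -3 2;0 0 0 0 0 -3 2;0 0 0 0 0 0 2;0 0 0 0 0 0 2",
)

```text
t: 22.45
tool_pos: [0.515, -0.1295, 0.1786]
orientation: [-2.828, 1.368, -0.0]
force: [4.1, -2.9, -7.2]
opening: 0.0119
```

```bash
python3 s.py
```

```text
knob by tool deg 59.94 [ 0.515  -0.1295  0.1786] [ 4.1 -2.9 -7.2] [-0.445 -0.726  0.117] 0.0119 2.129
```

>>> drive_tool(
  rows="0 0 0 0 0 -2 2;0 0 0 0 0 -2 2;0 0 0 0 0 -2 2;0 0 0 0 0 -2 2;0 0 0 0 0 0 2;0 0 0 0 0 0 2",
)

```text
t: 23.2
tool_pos: [0.5151, -0.1294, 0.1786]
orientation: [-2.725, 1.562, -0.0]
force: [5.4, -3.1, -6.3]
opening: 0.0113
```

```bash
python3 s.py
```

```text
knob by tool deg 67.95 [ 0.5151 -0.1294  0.1786] [ 5.4 -3.1 -6.3] [-0.314 -1.115  0.102] 0.0113 2.269
```

>>> drive_tool(
  rows="0 0 0 0 0 -2 2;0 0 0 0 0 -2 2;0 0 0 0 0 0 2;0 0 0 0 0 0 2",
)

```text
t: 23.7
tool_pos: [0.5152, -0.1294, 0.1786]
orientation: [-2.669, 1.656, -0.0]
force: [5.2, -2.8, -7.6]
opening: 0.0117
```

```bash
python3 s.py
```

```text
knob by tool deg 71.95 [ 0.5152 -0.1294  0.1786] [ 5.2 -2.8 -7.6] [-0.33  -0.97   0.138] 0.0117 2.339
```

>>> drive_tool(
  rows="0 0 0 0 0 -2 2;0 0 0 0 0 0 2;0 0 0 0 0 0 2",
)

```text
t: 24.08
tool_pos: [0.5152, -0.1294, 0.1786]
orientation: [-2.64, 1.702, -0.0]
force: [5.1, -2.0, -7.1]
opening: 0.0118
```

```bash
python3 s.py
```

```text
knob by tool deg 73.94 [ 0.5152 -0.1294  0.1786] [ 5.1 -2.  -7.1] [-0.34  -1.038  0.253] 0.0118 2.373
```

The torque jumped from 0.14 to 0.25 N m between 72° and 74°, which marks the third stop. I'll take a final look before handing in.

```bash
python3 - <<'E'
from h import *
a=robot.read_camera("side")[:,:,::-1]; b=robot.read_camera("top")[:,:,::-1]
cv2.imwrite("pics/end.png",np.hstack([cv2.resize(a[120:280,230:400],(425,400),interpolation=cv2.INTER_CUBIC),cv2.resize(b[190:330,270:400],(371,400),interpolation=cv2.INTER_CUBIC)]))
E
python3 s.py
```

```text
knob by tool deg 73.94 [ 0.5152 -0.1294  0.1786] [ 4.8 -2.7 -8. ] [-0.343 -1.067  0.259] 0.0116 2.373
```

View pics/end.png

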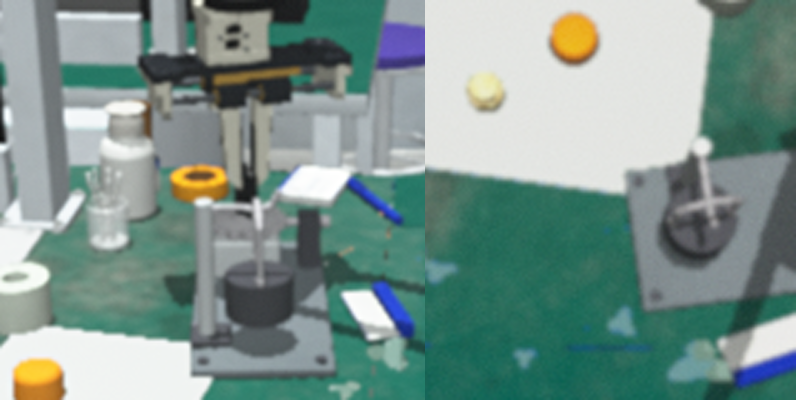

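The weight still hangs upright on the hook, the gripper is turned and holds the bar clear of it, and the brass weight, cap and squeegee look unmoved. Handing in.

```bash
python3 -c "
from plant import robot
print(robot.close_job())"
```

```text
the job is handed in; nothing more can be done
None
```

I hung the steel weight on the hook and let go of it. I then turned the knob clockwise to the third click and handed the job in at about 24 s, still gripping it with 35 N.

**Last checks:**
- **Knob:** The tool had turned 73.9° (1.29 rad), against a target of 72° ± 8°. The torque jumped from 0.14 to 0.25 N m between 72° and 74°, which fits the third stop. I only watched for the jump there, and read the first two clicks from the angle. The knob angle itself is inferred from the tool, which held the bar steadily at about 11.7 mm.
- **Weight:** In the last picture it hangs upright on the hook, well clear of the fingers.
- **Bystanders:** The brass weight, cap and squeegee look unmoved.

**What disagreed:**
- **First two knob grips:** Low on the bar, the fingers stopped at 21.5 mm instead of 12 mm, probably on a boss the description doesn't mention. I gripped about 20 mm higher, where the opening matched the bar.
- **Base plate:** It sits about 12 mm further forward than I first assumed. I corrected for this before moving.
- **Residual force:** About 10 N was still on the wrist at the end, far below the limit.

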